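Set the sleep wheel of the bedside clock radio and start it

ROBOT

A 6-joint arm with a two-finger parallel gripper is mounted at the origin on the work surface. World frame = base frame: x ahead of the robot, y to its left, z up, the work surface at z = 0. Lengths are in m, angles in rad, forces in N, time in s.
With the tool pointing down it reaches from about 0.425 to 0.925 m from the base axis. Payload 12.5 kg.
Tool frame: the origin (TCP) lies at the very end of the fingers, on their centre line; the grasp point (between the pads) lies 19 mm behind it; y points along the fingers, z is the direction in which the jaws open and shut, and the axes are right-handed (so a half turn about y gives the same grasp; the last joint's range is limited). The gripper opens to 85 mm and grips with 20 to 120 N. Pads are 22 mm wide; open, the fingers measure 114 mm over their backs; the gripper's body (76 mm by 85 mm) begins 54 mm behind the grasp point. The pads swing forward as they close: fully open they stand 13 mm farther back than shut.
Start: joints at [-1.285, 0.491, 1.559, -0, 1.092, -0.106], TCP at [0.239, -0.578, 0.231] pointing down, gripper open.
Joint ranges: [-3.1, 3.1], [-0.84, 2.19], [0.05, 2.79], [-1.13, 4.28], [0.06, 2.93], [-2.69, 2.69]. Speed limits (rad/s): [2.22, 2.22, 2.79, 3.14, 3.14, 3.14].

INTERFACE

Orientations are given as a rotation vector (axis times angle).
In Python, from workcell import readout, viewer, bot, nets gives the robot as it stands.
- The arm moves only by the shell command python3 -m crank 'ROWS'. ROWS is a JSON object of lists of equal length, an entry for each row: "slide": the shift along the tool's x, y, z in mm, a list of three; "rotation": the turn, a rotation vector about the tool's x, y, z in rad, a list of three; "grip": the opening in per cent of the stroke, from 0 (shut) to 100 (fully open). In form: {"slide": [[dx, dy, dz], ...], "rotation": [[rx, ry, rz], ...], "grip": [grip, ...]}. A call has 1 to 8 rows; each row is the pose to reach, as a shift and turn from the pose commanded when the call began, along the tool's axes at that moment; what a row does not reach only later rows make up. A row lasts 1/8 s, in which the tool goes at most 62.5 mm and 10.7 degrees, less where a joint would pass 70% of its speed; a pose out of reach is approached as far as the arm can. A call with a gripper value outside its range is refused whole. The fingers move at their own pace and stop on an object; the grip force is fixed at half the most. Time passes only in rows, so rows that repeat a pose let the fingers close. It gives the time, the measured TCP pose, the force and the opening at its end, in the units of the state.
- readout.observe(): the state, without advancing time (a new reading comes with each control period).
- viewer.read_camera(name): name is "side" or "top"; returns a dict with "color" (420x560x3 uint8, blue, green, red), "K" (3x3 intrinsics, pixels), "T" (4x4, takes a point from camera to world coordinates). Camera axes: x right, y up, looking along -z (the intrinsics and any distortion apply to the point x, -y, -z); pixel columns grow to the right and rows downward; lengths in m; the calibration is good to about 2 mm. A picture is of the moment at which its call begins. There is no depth.
- bot.close_job(): hands the job in, once; it reports no verdict.
Trained networks look in a picture, given as the dict that the camera call returned (one of the last four; its "shot" number tells which), for a name from the list of things; names that differ only in an ending like _2 or _b are one class to them, and where a whole thing is asked for, a point or a joint stands for the part that bears it (a point fixed in the world has none). Each returns a list of dicts, best first, with "score" (0 to 1); they miss things now and then, are a little off and sometimes report something else, mostly with a low value. They report only what shows in the picture. A call takes as long as a camera call. They do not tell look-alikes from the thing itself.
- nets.recognise(picture, name): "location" ([column, row] in pixels, amid what is visible of it).
- nets.regions_of(picture, name): "region" (420x560 bool, what is visible of it) and "location" ([column, row] in pixels, amid what is visible of it).
The state is a dict: "time": time; "joint_pos": joint angles; "qd": joint speeds; "joint_efforts": joint torques, N m; "eef_pos": TCP position; "ee_rot": TCP orientation; "contact_force": force on the tool from outside, world axes, zero at the start; "moment": the same for the moment, N m; "opening": opening from 0.0 (shut) to 1.0 (fully open).
Only numpy, scipy, OpenCV 4.12 (cv2) and the standard library are available. Lean on these libraries where they do the work, as an engineer would, in place of code of your own. Each camera call takes 0.05 s, during which the arm holds its last target. There are 200 camera calls.

TASK

Set the bedside clock radio to play for an hour: with a fingertip roll the ribbed sleep wheel on its top, click by click, until the yellow band has clicked in at the two white pointer marks, and then press the long blue start bar right down and let it come up again. Only roll and press, with a light touch: do not lift, tip or shove the radio, and leave everything else on the cupboard where it is.

Things in the scene. Friction and masses are not known exactly. Their poses are not given: they have to be found in the camera images.
- radio: Clock radio, a loose cream box 130 (x) by 210 (y) by 65 mm high, 0.9 kg, on rubber feet. Origin: centre of its underside; z up; x points from its front (dark display) to its back (folded steel aerial), y to the left for one facing its front. On its flat top, 65 mm up: the ribbed wheel near the -y end, the long blue start bar along the front edge, a flat round speaker grille.
- wheel_top (a point): Crown (highest point) of the black ribbed rubber sleep wheel, between two white pointer marks; it stays put as the wheel turns. In the radio's frame x 0, y -72, z 74 mm. The wheel stands on edge: 52 mm diameter, 16 mm wide, axle along the radio's y, 26 mm under this point; only its top 9 mm shows above the radio's top. Its friction on a fingertip is about 1.
- sleep_wheel (a joint): Wheel angle, rad; grows as the rim's top rolls towards the radio's +x (back), 26 mm of rim per rad. Four notches, coloured band then at the pointers: 0 white (off), 0.5 green, 1.0 yellow (60 min), 1.5 red; stops 0.15 beyond the end ones. Between notches it snaps to the nearer. About 2 N along the rim turns it. Starts in the white or green notch. Bands are 8 mm long.
- bar_top (a point): Centre of the top face of the start bar, a blue bar 26 mm (x) by 90 mm (y); in the radio's frame x -40, y 25 mm, and 73 mm up when not pressed. Moves down with the bar.
- start_bar (a joint): How far the start bar is pressed down, m: 0 up, 0.005 fully down against its stop. A spring brings it back; 2 N starts it, about 6 N presses it fully down.
- comb: Wooden comb lying flat, 36 x 170 x 7 mm, long along its y, close in front of the radio. Origin: centre of its underside.
- tumbler: Steel drinking tumbler, upright, 72 mm across the rim, 100 mm high, just off the radio's -y end. Origin: centre of its foot.
- spectacle_case: Maroon spectacle case, 160 (x) x 62 x 34 mm, just off the radio's +y end. Origin: centre of its underside.
- betel_box: Steel betel box with a hinged lid and brass catch, 80 x 120 x 44 mm, behind or well to one side of the radio. Origin: centre of its underside.
- vase: Small green glass vase, 68 mm across, 125 mm high, behind or well to one side of the radio. Origin: centre of its foot.
- flashlight: Red plastic flashlight with a white toggle, lying, 175 mm long (y), 54 mm across the head, behind or well to one side of the radio. Origin: under its middle, on the surface.
There are look-alikes about, which are no part of the job. Of the things like the radio, leave any that is purple; of the rest the smaller one is meant.

How it is judged:
By the outcome, as a careful person would: the job done as asked, in the order asked, and still so for the second after the job is handed in, with the robot touching nothing.
It also fails if it takes over 42 s, if anything falls off the work surface, if the arm or the gripper's body presses on something with over 40 N, if the wrist force passes 120 N, or if a joint passes its speed limit or range.

## Working session

There is one attempt and no reset: what is moved stays moved. The work goes in short steps, Python scripts to look and compute and a shell command to move; the robot and the scene stay as the last step left them, time stands still between calls to the robot, and variables do not carry over. Pictures are saved under pics/ and viewed, about 8 in all and at most 12, crops included, and the job is handed in when it is done.

```bash
mkdir -p pics; ls; python3 - <<'E'
from workcell import readout, viewer, bot, nets
import cv2, numpy as np
s=readout.observe(); print({k:np.round(v,3).tolist() for k,v in s.items()})
ims=[]
for n in ("top","side"):
    p=viewer.read_camera(n); print(n,np.round(p["K"],1).tolist(),np.round(p["T"],3).tolist(),[k for k in p if k not in("color",)])
    cv2.imwrite(f"pics/{n}0.png",p["color"])
    for nm in ("radio","wheel_top","bar_top","comb","tumbler"):
        print(nm,[(np.round(d["location"]).tolist(),round(d["score"],2)) for d in nets.recognise(p,nm)])
E
```

```text
pics
{'time': 0.0, 'joint_pos': [-1.285, 0.492, 1.559, -0.0, 1.092, -0.106], 'qd': [0.002, -0.001, -0.0, -0.0, 0.001, 0.0], 'joint_efforts': [-0.002, -61.845, -26.16, -0.0, 0.004, 0.0], 'eef_pos': [0.239, -0.577, 0.231], 'ee_rot': [-0.398, 2.008, -2.005], 'contact_force': [-0.01, 0.974, 0.265], 'moment': [-0.001, -0.025, 0.023], 'opening': 0.999}
top [[453.3, 0.0, 283.0], [0.0, 453.3, 208.0], [0.0, 0.0, 1.0]] [[0.012, 0.998, -0.057, 0.394], [-1.0, 0.012, 0.01, 0.014], [0.011, 0.057, 0.998, 1.475], [0.0, 0.0, 0.0, 1.0]] ['K', 'T', 'shot']
radio [([181.0, 308.0], 0.89), ([367.0, 255.0], 0.73), ([283.0, 189.0], 0.57)]
wheel_top [([365.0, 258.0], 0.91)]
bar_top [([198.0, 309.0], 0.83), ([281.0, 204.0], 0.8), ([353.0, 262.0], 0.73)]
comb [([295.0, 216.0], 0.59), ([278.0, 201.0], 0.3)]
tumbler [([337.0, 177.0], 0.89)]
side [[507.4, 0.0, 280.8], [0.0, 507.4, 216.9], [0.0, 0.0, 1.0]] [[-0.994, 0.043, -0.097, 0.342], [-0.103, -0.596, 0.796, 1.083], [-0.024, 0.802, 0.597, 0.877], [0.0, 0.0, 0.0, 1.0]] ['K', 'T', 'shot']
radio [([342.0, 174.0], 0.83), ([258.0, 225.0], 0.58)]
wheel_top [([408.0, 322.0], 0.84), ([261.0, 224.0], 0.78), ([338.0, 176.0], 0.64)]
bar_top [([413.0, 290.0], 0.77), ([277.0, 219.0], 0.49)]
comb [([259.0, 180.0], 0.61), ([295.0, 224.0], 0.59), ([271.0, 220.0], 0.34)]
tumbler [([259.0, 179.0], 0.76)]
```

View pics/top0.png

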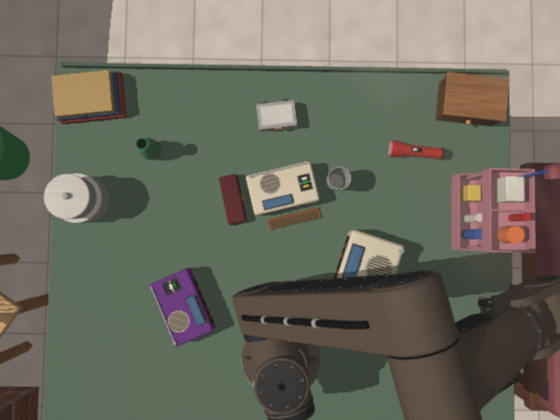

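View pics/side0.png

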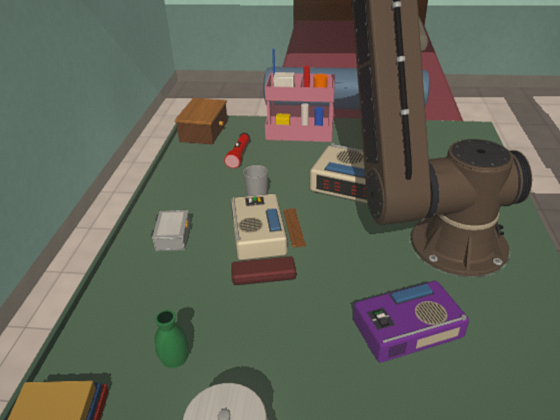

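```bash
cat > h.py <<'E'
from workcell import readout, viewer, bot, nets
import cv2, numpy as np
def proj(p,P):
    T=p["T"];c=(np.atleast_2d(P)-T[:3,3])@T[:3,:3]; c=c*[1,-1,-1]
    q=c@p["K"].T; return q[:,:2]/q[:,2:]
def unproj(p,uv,z):
    uv=np.atleast_2d(uv); r=np.c_[uv,np.ones(len(uv))]@np.linalg.inv(p["K"]).T*[1,-1,-1]
    d=r@p["T"][:3,:3].T; o=p["T"][:3,3]; return o+d*((z-o[2])/d[:,2])[:,None]
E
python3 - <<'E'
from h import *
p=viewer.read_camera("top"); q=viewer.read_camera("side")
for c,n in((p,"top"),(q,"side")):
    for d in nets.regions_of(c,"radio"):
        m=d["region"].astype(np.uint8); r=cv2.minAreaRect(cv2.findNonZero(m)); b=cv2.boxPoints(r)
        w=unproj(c,b,.065)
        print(n,np.round(d["location"]),round(d["score"],2),m.sum(),"sides",np.round([np.linalg.norm(w[0]-w[1]),np.linalg.norm(w[1]-w[2])],3),np.round(w[:,:2],3).tolist())
a=cv2.resize(p["color"][150:290,210:410],(800,560),interpolation=cv2.INTER_CUBIC)
b=cv2.resize(q["color"][130:290,200:400],None,fx=4,fy=4,interpolation=cv2.INTER_CUBIC)
cv2.imwrite("pics/a.png",a);cv2.imwrite("pics/b.png",b[:600])
E
```

```text
top [284. 189.] 0.96 2739 sides [0.209 0.132] [[0.573, 0.117], [0.627, -0.085], [0.498, -0.118], [0.445, 0.083]]
top [367. 255.] 0.96 2335 sides [0.157 0.181] [[0.266, -0.16], [0.415, -0.209], [0.36, -0.381], [0.212, -0.331]]
top [181. 307.] 0.76 3174 sides [0.143 0.215] [[0.234, 0.413], [0.292, 0.283], [0.098, 0.193], [0.04, 0.322]]
side [342. 172.] 0.81 2508 sides [0.307 0.202] [[0.414, -0.132], [0.401, -0.439], [0.209, -0.374], [0.248, -0.087]]
side [408. 319.] 0.74 6270 sides [0.271 0.185] [[0.295, 0.302], [0.051, 0.183], [0.045, 0.368], [0.26, 0.463]]
side [259. 225.] 0.55 2961 sides [0.146 0.269] [[0.63, -0.075], [0.49, -0.118], [0.442, 0.147], [0.562, 0.18]]
```

View pics/a.png

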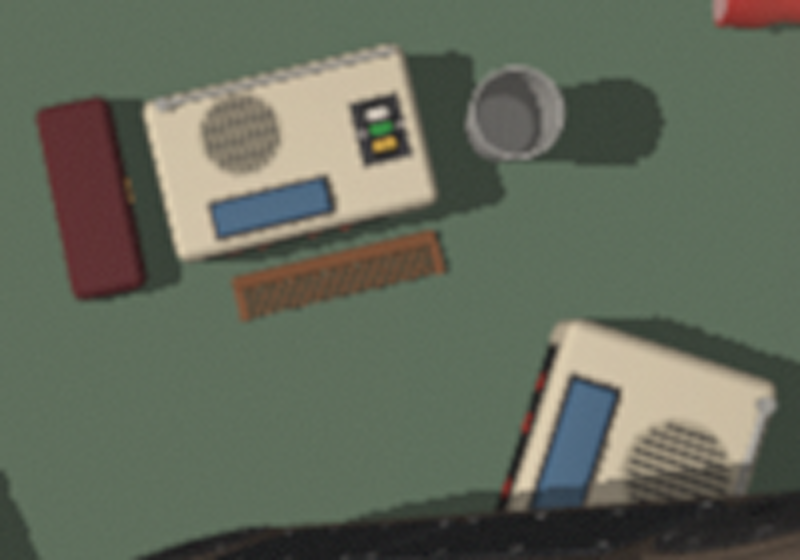

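View pics/b.png

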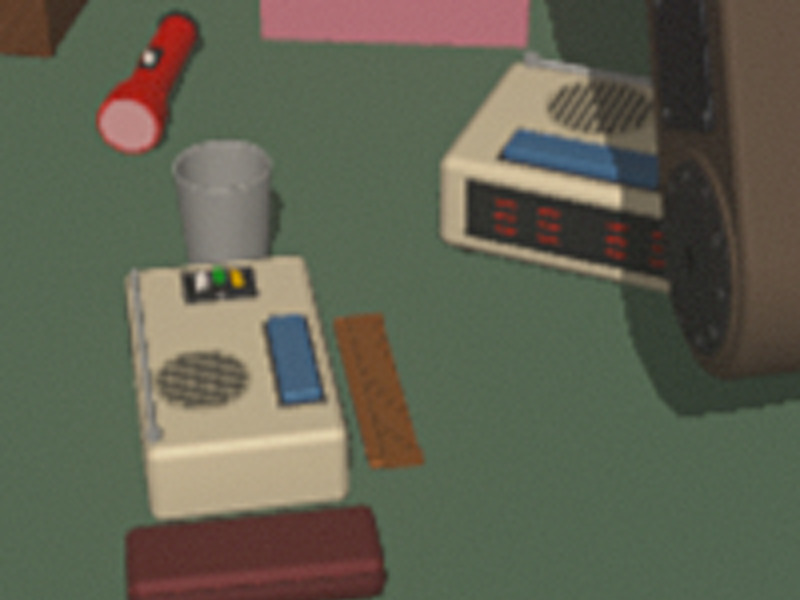

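Three things look like the radio. The purple one at top (181,307) is excluded. The cream one at (367,255) is larger, over 157 mm deep. The cream one at (284,189) measures 209 x 132 mm and has the comb, tumbler and case around it, so it is the one meant, and the crops confirm this. Green is at the pointers with yellow on the front side, so the wheel needs one notch towards the back (+x), about 13 mm of rim.

```bash
cat >> h.py <<'E'
from scipy.spatial.transform import Rotation as Rn
def shift(P):
    s=readout.observe(); R=Rn.from_rotvec(s["ee_rot"]); return R.inv().apply(np.array(P)-s["eef_pos"])*1000
E
python3 - <<'E'
from h import *
s=readout.observe(); R=Rn.from_rotvec(s["ee_rot"]).as_matrix(); print("R",np.round(R,3).tolist())
p=viewer.read_camera("top"); q=viewer.read_camera("side")
c=np.array([.536,-.001]);ya=np.arctan2(.0335,.1285);X=np.array([np.cos(ya),np.sin(ya)]);Y=np.array([-X[1],X[0]])
w=np.r_[c-.072*Y,.074]; b=np.r_[c-.04*X+.025*Y,.073]
print("yaw",np.degrees(ya),"wheel",w,"bar",b)
print("seen top",unproj(p,[305.2,182.5],.074),unproj(p,[277.8,202],.073),"side",unproj(q,[255,199.2],.074),unproj(q,[273.8,219.5],.073))
for cc in(p,q):
  for n in("wheel_top","bar_top","tumbler"): print(n,[(np.round(unproj(cc,d["location"],.073)[0],3).tolist(),round(d["score"],2)) for d in nets.recognise(cc,n)])
# turn about tool y to align tool x with +-radio X or Y
tx=R[:,0]; print("tool x azimuth",np.degrees(np.arctan2(tx[1],tx[0])))
E
```

```text
R [[-0.924, 0.0, 0.382], [-0.382, -0.0, -0.924], [0.0, -1.0, 0.0]]
yaw 14.611798148455216 wheel [ 0.55416334 -0.07067132  0.074     ] bar [0.49098699 0.01310069 0.073     ]
seen top [[ 0.55428113 -0.06883446  0.074     ]] [[0.49257812 0.01553484 0.073     ]] side [[ 0.55206758 -0.06401281  0.074     ]] [[0.48922105 0.02427105 0.073     ]]
wheel_top [([0.168, 0.3, 0.073], 0.83), ([0.537, -0.003, 0.073], 0.82), ([0.328, -0.264, 0.073], 0.56)]
bar_top [([0.302, -0.226, 0.073], 0.86), ([0.487, 0.004, 0.073], 0.7), ([0.159, 0.256, 0.073], 0.53)]
tumbler [([0.571, -0.167, 0.073], 0.88), ([0.491, 0.011, 0.073], 0.47)]
wheel_top [([0.173, 0.349, 0.073], 0.77), ([0.521, 0.063, 0.073], 0.69), ([0.323, -0.219, 0.073], 0.57), ([0.644, -0.331, 0.073], 0.2)]
bar_top [([0.156, 0.257, 0.073], 0.78), ([0.306, -0.239, 0.073], 0.58), ([0.493, 0.029, 0.073], 0.52)]
tumbler [([0.558, -0.177, 0.073], 0.96), ([0.652, -0.333, 0.073], 0.55)]
tool x azimuth -157.55067979032938
```

```bash
python3 -m crank '{"slide":[[-479,40,-352],[-479,40,-352],[-479,40,-352],[-479,40,-352],[-479,40,-352],[-479,40,-352],[-479,40,-352],[-479,40,-352]],"rotation":[[0,0.137,0],[0,0.137,0],[0,0.137,0],[0,0.137,0],[0,0.137,0],[0,0.137,0],[0,0.137,0],[0,0.137,0]],"grip":[0,0,0,0,0,0,0,0]}'; python3 - <<'E'
from h import *
print(np.round(shift([.547,-.069,.130]),1), readout.observe()["ee_rot"], Rn.from_rotvec(readout.observe()["ee_rot"]).as_matrix().round(3).tolist())
E
```

```text
time: 2.2
eef_pos: [0.4984, -0.1493, 0.1979]
ee_rot: [-0.266, 2.085, -2.086]
contact_force: [1.0, -0.7, 0.2]
opening: 0.002
[-67.3  67.9 -65.5] [-0.2664091   2.08492303 -2.08595832] [[-0.968, 0.001, 0.252], [-0.252, -0.0, -0.968], [-0.001, -1.0, 0.001]]
```

```bash
python3 -m crank '{"slide":[[-67,0,-65],[-67,30,-65],[-67,68,-65],[-67,68,-65],[-67,68,-65]],"rotation":[[0,0,0],[0,0,0],[0,0,0],[0,0,0],[0,0,0]],"grip":[0,0,0,0,0]}'; python3 - <<'E'
from h import *
print(np.round(shift([.547,-.069,.085]),1))
p=viewer.read_camera("top");q=viewer.read_camera("side")
a=cv2.resize(p["color"][150:250,230:370],(800,571),interpolation=cv2.INTER_CUBIC)
b=cv2.resize(q["color"][150:260,210:350],None,fx=5,fy=5,interpolation=cv2.INTER_CUBIC)
cv2.imwrite("pics/c.png",b)
E
```

```text
time: 2.82
eef_pos: [0.5463, -0.0718, 0.1309]
ee_rot: [-0.265, 2.085, -2.086]
contact_force: [0.1, -0.1, 0.7]
opening: -0.004
[-1.3 45.9 -2.6]
```

View pics/c.png

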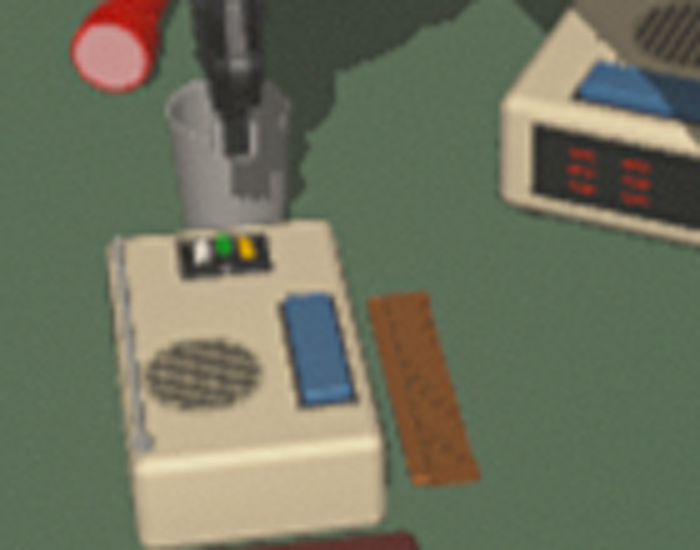

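The closed fingertip, at full-image (257,181), hangs above the wheel. White, green and yellow show, with green in the middle at (255,199). I'm lowering it until it touches.

```bash
python3 -m crank '{"slide":[[-1,40,-2],[-1,51,-2],[-1,51,-2],[-1,52,-2],[-1,53,-2],[-1,54,-2],[-1,55,-2],[-1,55,-2]],"rotation":[[0,0,0],[0,0,0],[0,0,0],[0,0,0],[0,0,0],[0,0,0],[0,0,0],[0,0,0]],"grip":[0,0,0,0,0,0,0,0]}'; python3 -m crank '{"slide":[[0,1,0],[0,1,0]],"rotation":[[0,0,0],[0,0,0]],"grip":[0,0]}'
```

```text
time: 3.92
eef_pos: [0.5463, -0.0691, 0.0747]
ee_rot: [-0.267, 2.086, -2.086]
contact_force: [0.5, -0.0, -1.1]
opening: 0.004
time: 4.18
eef_pos: [0.5464, -0.0692, 0.0739]
ee_rot: [-0.267, 2.085, -2.086]
contact_force: [-0.2, 0.8, 2.5]
opening: -0.002
```

```bash
python3 -m crank '{"slide":[[0,0.5,0],[0,0.5,0]],"rotation":[[0,0,0],[0,0,0]],"grip":[0,0]}'
```

```text
time: 4.42
eef_pos: [0.5466, -0.0692, 0.0737]
ee_rot: [-0.266, 2.085, -2.086]
contact_force: [-1.2, 0.7, 7.6]
opening: 0.0
```

```bash
python3 -m crank '{"slide":[[-2,0,0],[-4,0,0],[-6,0,0],[-6,0,0]],"rotation":[[0,0,0],[0,0,0],[0,0,0],[0,0,0]],"grip":[0,0,0,0]}'; python3 -m crank '{"slide":[[-2,0,0],[-4,0,0],[-6,0,0],[-7,0,0],[-7,0,0]],"rotation":[[0,0,0],[0,0,0],[0,0,0],[0,0,0],[0,0,0]],"grip":[0,0,0,0,0]}'
```

```text
time: 4.92
eef_pos: [0.5527, -0.0676, 0.0739]
ee_rot: [-0.265, 2.084, -2.086]
contact_force: [0.1, 1.3, 8.4]
opening: -0.001
time: 5.55
eef_pos: [0.5595, -0.0659, 0.0739]
ee_rot: [-0.266, 2.084, -2.086]
contact_force: [-0.5, 0.3, 8.9]
opening: 0.001
```

```bash
python3 -m crank '{"slide":[[0,-20,0],[0,-60,0],[0,-60,0]],"rotation":[[0,0,0],[0,0,0],[0,0,0]],"grip":[0,0,0]}'; python3 - <<'E'
from h import *
q=viewer.read_camera("side")
b=cv2.resize(q["color"][170:250,220:320],None,fx=7,fy=7,interpolation=cv2.INTER_CUBIC)
cv2.imwrite("pics/d.png",b)
print(np.round(shift([.491,.017,.13]),1),np.round(shift([.491,.017,.078]),1))
E
```

```text
time: 5.92
eef_pos: [0.5599, -0.0661, 0.1355]
ee_rot: [-0.263, 2.082, -2.086]
contact_force: [-0.9, -0.4, 0.2]
opening: -0.003
[ 45.1   3.8 -97.4] [ 45.2  55.8 -97.5]
```

View pics/d.png

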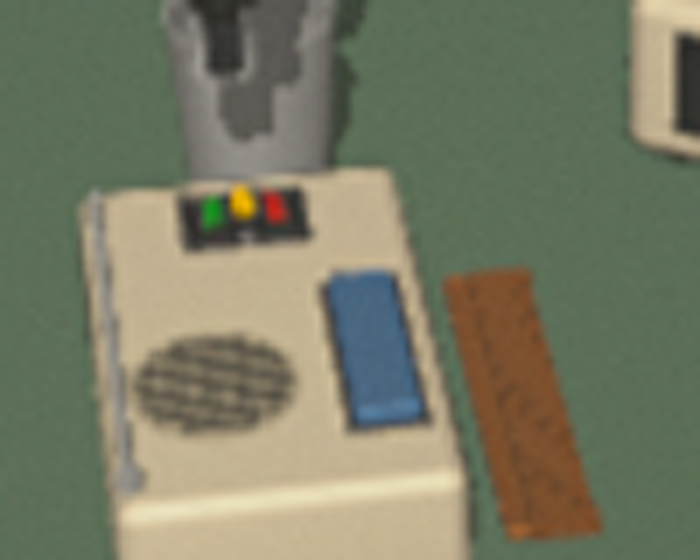

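Yellow now sits at the pointer mark, at crop (243,203), with green behind it and red in front, and the radio hasn't moved. Next is the bar.

```bash
python3 -m crank '{"slide":[[45,0,-97],[45,0,-97],[45,30,-97],[45,53,-97],[45,55,-97],[45,55,-97]],"rotation":[[0,0,0],[0,0,0],[0,0,0],[0,0,0],[0,0,0],[0,0,0]],"grip":[0,0,0,0,0,0]}'; python3 -m crank '{"slide":[[0,2,0],[0,4,0],[0,5,0],[0,6,0],[0,7,0],[0,8,0],[0,8,0]],"rotation":[[0,0,0],[0,0,0],[0,0,0],[0,0,0],[0,0,0],[0,0,0],[0,0,0]],"grip":[0,0,0,0,0,0,0]}'
```

```text
time: 6.72
eef_pos: [0.4909, 0.0166, 0.0781]
ee_rot: [-0.268, 2.086, -2.086]
contact_force: [1.0, 1.1, -0.2]
opening: -0.0
time: 7.6
eef_pos: [0.491, 0.0166, 0.0702]
ee_rot: [-0.267, 2.085, -2.086]
contact_force: [-1.1, -0.5, 4.3]
opening: -0.003
```

```bash
python3 -m crank '{"slide":[[0,1,0],[0,2,0],[0,2.5,0],[0,2.5,0]],"rotation":[[0,0,0],[0,0,0],[0,0,0],[0,0,0]],"grip":[0,0,0,0]}'; python3 -m crank '{"slide":[[0,0.4,0],[0,0.4,0],[0,0.4,0]],"rotation":[[0,0,0],[0,0,0],[0,0,0]],"grip":[0,0,0]}'
```

```text
time: 8.1
eef_pos: [0.491, 0.0166, 0.068]
ee_rot: [-0.267, 2.085, -2.086]
contact_force: [-1.2, 0.0, 9.2]
opening: 0.001
time: 8.48
eef_pos: [0.491, 0.0166, 0.0679]
ee_rot: [-0.266, 2.085, -2.086]
contact_force: [-3.2, -1.3, 15.0]
opening: -0.001
```

It is against the stop: z stays at 0.068 while the force rises to 15 N. Releasing and backing off.

```bash
python3 -m crank '{"slide":[[0,-3,0],[0,-8,0],[0,-40,0],[0,-90,0],[60,-110,0],[120,-120,0],[120,-120,0],[120,-120,0]],"rotation":[[0,0,0],[0,0,0],[0,0,0],[0,0,0],[0,0,0],[0,0,0],[0,0,0],[0,0,0]],"grip":[0,0,0,0,0,0,0,0]}'; python3 - <<'E'
from h import *
p=viewer.read_camera("top");q=viewer.read_camera("side")
a=cv2.resize(p["color"][150:230,220:360],(700,400),interpolation=cv2.INTER_CUBIC)
b=cv2.resize(q["color"][190:230,220:360],(700,200),interpolation=cv2.INTER_CUBIC)
cv2.imwrite("pics/e.png",np.vstack([a,b]))
for d in nets.regions_of(p,"radio"):
    m=d["region"].astype(np.uint8); print(np.round(unproj(p,cv2.boxPoints(cv2.minAreaRect(cv2.findNonZero(m))),.065)[:,:2],3).tolist())
E
```

```text
time: 9.48
eef_pos: [0.3754, -0.0137, 0.1876]
ee_rot: [-0.265, 2.085, -2.086]
contact_force: [0.2, -0.5, 0.2]
opening: -0.001
[[0.573, 0.12], [0.63, -0.083], [0.499, -0.118], [0.444, 0.084]]
[[0.234, 0.411], [0.29, 0.283], [0.101, 0.197], [0.046, 0.324]]
[[0.15, -0.122], [0.416, -0.209], [0.359, -0.386], [0.095, -0.297]]
```

View pics/e.png

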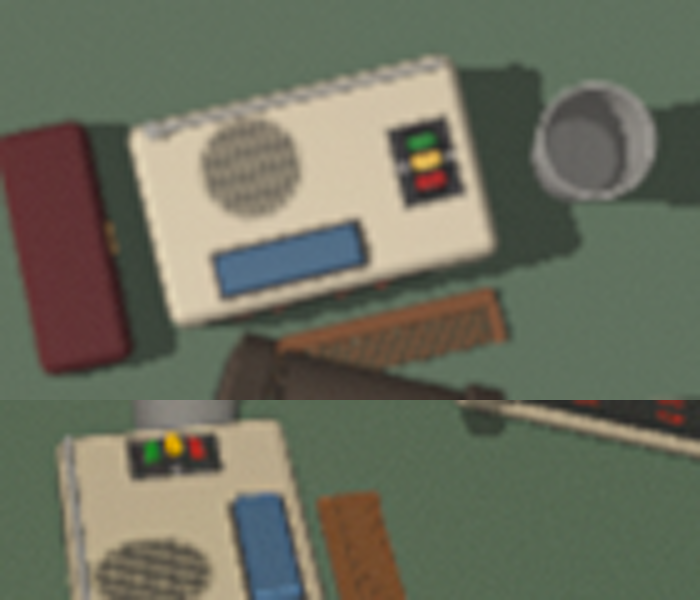

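Both views show yellow between the white pointers, at (427,160) in the crop. The bar is up and the radio is where it was. Handing in.

```bash
python3 -c "
from workcell import bot; print(bot.close_job())"
```

```text
the job is handed in; nothing more can be done
None
```

The clock radio is set to 60 minutes and started, and the job is handed in; hand-in gives no verdict. I worked on the smaller cream radio and left the purple and larger cream ones alone.

- **Wheel:** I rolled it about 13 mm towards the back with the closed fingertip, at about 8 N. That moved it one notch, from green to yellow.
- **Start bar:** I pressed it until it stopped at z 68 mm, with the force rising to 15 N, then let it come up. The arm ended clear of everything at about 9.5 s.

**Last checks:** both cameras show yellow at the white pointers and the bar up. The radio's measured corners changed by at most about 3 mm, which is within measuring noise. The comb, tumbler and spectacle case look undisturbed in the last picture; I did not measure them again, nor look again at the other things.

**Disagreements:** the side camera placed the wheel and bar 5–9 mm further in y than the top camera. I mostly followed the top camera, and the contacts came where expected. The wheel network did not find this radio's wheel reliably, so I read its position from the crops.

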